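# Clear the chest top and hold its lid half open

### The arm

A 7-joint arm with a two-finger parallel gripper is mounted at the origin on a cart in front of the work surface, level with it; the furniture and walls round the work are solid. World frame = base frame: x ahead of the robot, y to its left, z up, the work surface at z = 0. Lengths are in mm, angles in degrees, forces in N, time in s.
With the tool pointing down it reaches from about 425 to 875 mm from the base axis. Payload 8.4 kg.
Tool frame: the origin (TCP) lies between the finger pads; the fingertips stand 8 mm ahead of it and the grasp point (between the pads) lies 11 mm behind it; z points along the fingers, y is the direction in which the jaws open and shut (so a half turn about z gives the same grasp; the last joint's range is limited). The gripper opens to 85 mm and grips with 20 to 120 N. Pads are 22 mm wide; open, the fingers measure 114 mm over their backs; the gripper's body (76 mm by 85 mm) begins 54 mm behind the grasp point. The pads swing forward as they close: fully open they stand 13 mm farther back than shut.
Start: joints at [-69.798, 19.091, 2.286, 83.961, -0.768, 76.965, -3.352], TCP at [283.777, 584.751, 208.008] pointing down, gripper open.
Joint ranges: [-147.57, 147.57], [-21.85, 119.76], [-74.77, 79.35], [14.55, 137.4], [-85.83, 265.84], [4.83, 119.75], [-152.11, 152.11]. Speed limits (degrees/s): [127.2, 127.2, 159.86, 159.86, 180, 180, 180].

### API

Orientations are given as a 3x3 rotation matrix whose columns are the frame's x, y, z axes.
In Python, from bench import readout, camera, workorder gives the robot as it stands. The module is installed in compiled form; this text tells all that it offers.
- The arm moves only by the tool servo_tool, never from a script. Its argument "moves" is a list of rows, each a list of 7 numbers: the gripper command: -1 is fully open, 1 is shut, values between are in proportion, then the shift along the tool's x, y, z in mm, then the turn, a rotation vector about the tool's x, y, z in degrees. In form: [[grip, tx, ty, tz, rx, ry, rz], ...]. A call has 1 to 20 rows; each row shifts and turns the commanded pose from where the row before left it, along the tool's axes as they then stand; what a row does not reach is not made up. A row lasts 1/12 s, in which the tool goes at most 41.7 mm and 7.16 degrees, less where a joint would pass 70% of its speed; a pose out of reach is approached as far as the arm can. A call with a gripper value outside its range is refused whole. The fingers move at their own pace and stop on an object; "grip_force" is the grip in N (left out, the last holds). Time passes only in rows, so rows that do not move let the fingers close. It gives the time, the measured TCP pose, the force and the opening at its end, in the units of the state.
- readout.get_obs(): the state, without advancing time (a new reading comes with each control period).
- camera(name): name is "side" or "top"; returns a dict with "frame" (384x512x3 uint8, red, green, blue), "depth" (384x512 float32, mm along the optical axis (not along the pixel's ray), 0 where there is no reading), "intrinsics" (3x3 intrinsics, pixels), "rvec" (rotation vector, rad) and "tvec" (3), from world to camera coordinates, as OpenCV has them. Camera axes: x right, y down, z forward; pixel columns grow to the right and rows downward; lengths in mm; the calibration is good to about 2 mm. A picture is of the moment at which its call begins.
- workorder.sign_off(): hands the job in, once; it reports no verdict.
The state is a dict: "time": time; "joint_positions": joint angles; "qd": joint speeds; "tau": joint torques, N m; "eef_pos": TCP position; "tcp_rot": TCP orientation; "ft_force": force on the tool from outside, world axes, zero at the start; "torque": the same for the moment, N m; "finger_gap": finger opening in mm.
Only numpy, scipy, OpenCV 4.12 (cv2) and the standard library are available. Lean on these libraries where they do the work, as an engineer would, in place of code of your own. Each camera call takes 0.05 s, during which the arm holds its last target.

### The job

I want to pick a tube of paint out of the wooden chest, but the water jar is standing on its hinged lid. Slide the jar sideways, upright and without lifting it, onto the round cork spot on the fixed part of the chest's top, then raise the lid, which has a bar handle, to half a right angle (45 degrees) and keep holding it there: it falls shut when let go, so finish while still holding it. Leave the bottles, tin, bowl and tape round the chest, and the eraser on it, where they are.

Things in the scene. Friction and masses are not known exactly. Their poses are not given: they have to be found in the camera images.
- chest: low wooden chest on four short feet, fixed to the surface, 220 mm deep (own x), 400 mm wide (own y), 100 mm high; origin under its centre, own x points to its back, y to its left, z up. Its flat top is 100 mm above the surface: the left 140 mm (own y from 60 to 200 mm) is a fixed deck, the rest (own y from -200 to 58 mm) is the hinged lid, flush with the deck when shut, with a 2 mm seam between them.
- chest_lid (a joint): opening angle of the chest's lid in rad: 0 shut, growing as its front edge rises; stop at 1.31 (75 degrees). 45 degrees is 0.785. The lid is a 12 mm plywood board of about 0.45 kg (up to 1.4 times that); it swings freely and falls shut from any angle, so about 2 to 4 N upward at the bar holds it.
- lid_hinge (a point): point on the lid's hinge line, which runs along the chest's own y at the back of the lid, 88 mm above the surface, 106 mm behind the chest's centre; this point lies level with the middle of the handle. Fixed to the chest.
- lid_bar (a point): middle of the lid's bar handle: a round steel bar, 10 mm thick, parallel to the hinge, 116 mm long over its two end posts (about 104 mm free between them), its centre 34 mm above the lid's top. It moves with the lid. With the lid shut it lies 192 mm in front of the hinge line and 46 mm above it. The bar can turn between gripping fingers.
- water_jar: clear glass water jar, round, 62 mm across, 96 mm tall, about 0.45 kg; origin at the centre of its underside, z up. It stands on the chest's lid, behind and clear of the bar handle.
- cork_spot (a point): centre of the round cork inlay, 90 mm across, flush in the top of the fixed deck (100 mm above the surface), where the jar belongs; 130 mm left of the chest's centre.
- eraser: blue and white eraser, 23 x 45 x 13 mm, lying on the fixed deck behind the cork spot.
- squeeze_bottle: orange squeeze bottle with a black nozzle cap, 92 mm wide, 231 mm tall; right side of the surface; origin at the centre of its underside. Loose, to be left alone.
- bottle_yellow: yellow paint bottle with a blue cap, 90 mm wide, 226 mm tall; right side; origin at the centre of its underside. Loose, to be left alone.
- bottle_grey: grey paint bottle with a blue cap, 68 mm wide, 184 mm tall; right side, towards the back; origin at the centre of its underside. Loose, to be left alone.
- paint_tin: paint tin with a metal lid, 103 mm wide, 121 mm tall; left side, towards the back; origin at the centre of its underside. Loose, to be left alone.
- red_bowl: small red mixing bowl, 97 mm wide, 56 mm tall; left side, near the robot; origin at the centre of its underside. Loose, to be left alone.
- gaffer_tape: roll of black tape lying flat, 109 mm wide, 50 mm tall; left side; origin at the centre of its underside. Loose, to be left alone.
Not all that is in view belongs to the job. What is shaped like the water_jar but purple or yellow is not meant.

How it is judged:
By the outcome, as a careful person would: the job done as asked, in the order asked, and still so for the second after the job is handed in, while the arm keeps its last pose, push and grip.
It also fails if it takes over 54 s, if anything falls off the work surface, if the arm or the gripper's body presses on something with over 40 N, if the wrist force passes 120 N, or if a joint passes its speed limit or range.

## Working session

There is one attempt and no reset: what is moved stays moved. The work goes in short steps, Python scripts to look and compute and a tool call to move; the robot and the scene stay as the last step left them, time stands still between calls to the robot, and variables do not carry over. Pictures are saved under pics/ and viewed, and the job is handed in when it is done.

Besides the shell and the picture viewer there is one more tool, called after "Request:" as name(argument=value, ...) on one line, values as JSON. servo_tool: Moves the arm, as the interface text tells. Its arguments: {"type":"object","properties":{"moves":{"type":"array","items":{"type":"array","items":{"type":"number"}}},"grip_force":{"type":"number"}},"required":["moves"]}

```bash
mkdir -p pics; cat > h.py <<'E'
import numpy as np, cv2
from bench import readout, camera, workorder
def save(c,n,crop=None,s=1):
    f=c["frame"][...,::-1]
    if crop: u0,v0,u1,v1=crop; f=f[v0:v1,u0:u1]
    cv2.imwrite("pics/"+n,cv2.resize(f,None,fx=s,fy=s,interpolation=cv2.INTER_CUBIC))
def ray(c,u,v):
    K=np.array(c["intrinsics"]);R=cv2.Rodrigues(np.array(c["rvec"],float))[0];t=np.array(c["tvec"],float).ravel()
    d=R.T@np.linalg.inv(K)@np.array([u,v,1.]);o=-R.T@t
    return o,d
def atz(c,u,v,z):
    o,d=ray(c,u,v);return o+d*(z-o[2])/d[2]
def atd(c,u,v):
    o,d=ray(c,u,v);return o+d*float(c["depth"][int(round(v)),int(round(u))])
def proj(c,p):
    return cv2.projectPoints(np.array(p,float).reshape(-1,1,3),np.array(c["rvec"],float),np.array(c["tvec"],float),np.array(c["intrinsics"],float),None)[0].reshape(-1,2)
E
python3 - <<'E'
from h import *
for n in("top","side"):
    c=camera(n);save(c,n+"0.png",s=1.5);np.save(n+"0.npy",c,allow_pickle=True)
    print(n,ray(c,256,192))
o=readout.get_obs();print(o["time"],o["eef_pos"],o["tcp_rot"],o["ft_force"],o["finger_gap"])
E
```

```text
top (array([ 434.5204697 ,   -4.51442883, 1324.09581576]), array([ 0.11008311, -0.02144357, -0.99372563]))
side (array([ -106.20259732, -1281.69309525,   968.55614003]), array([ 0.41507499,  0.75301081, -0.51065636]))
0.1 [283.59160435 584.34223039 207.21021467] [[-8.99647212e-01  4.36617182e-01 -5.74235243e-04]
 [ 4.36617550e-01  8.99646128e-01 -1.39964428e-03]
 [-9.45002290e-05 -1.50990726e-03 -9.99998856e-01]] [ 0.39824277 -1.22274412 -0.44984261] 85.59417790093963
```

View pics/top0.png

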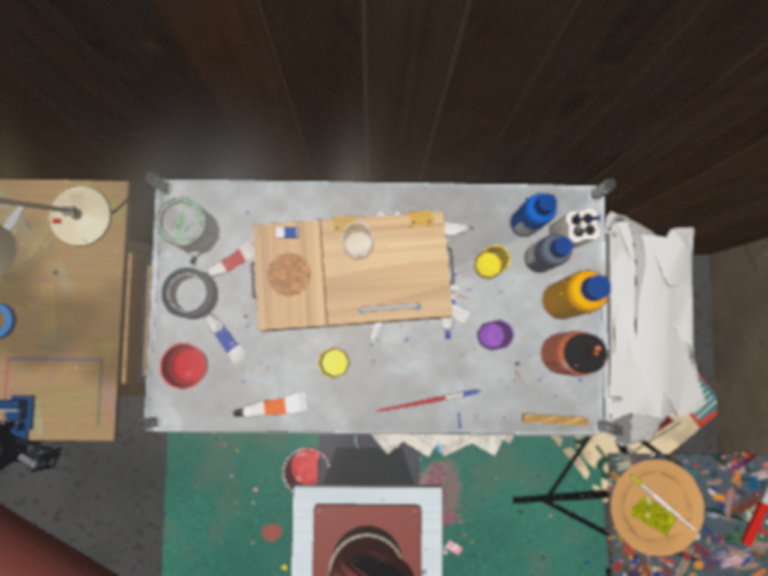

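View pics/side0.png

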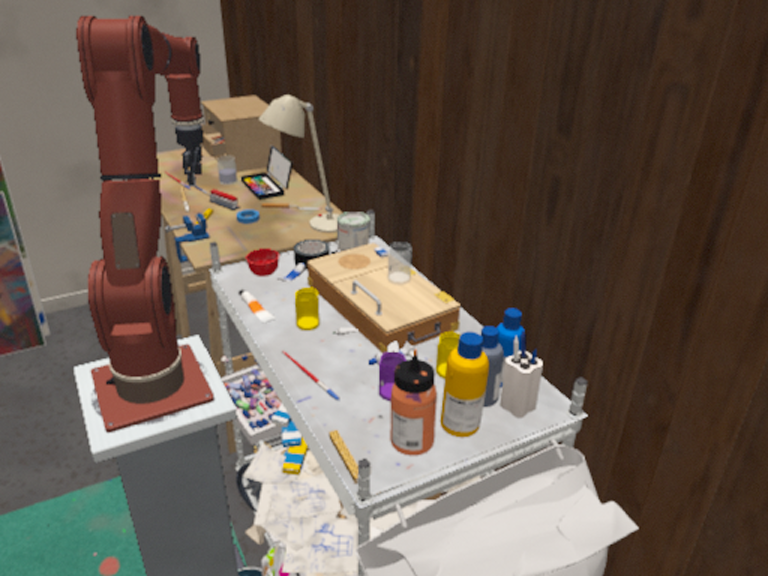

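```bash
python3 - <<'E'
from h import *
c=np.load("top0.npy",allow_pickle=True).item();save(c,"top_c.png",(160,130,310,230),5)
c=np.load("side0.npy",allow_pickle=True).item();save(c,"side_c.png",(195,150,315,240),6)
E
```

```text
(no output)
```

View pics/top_c.png

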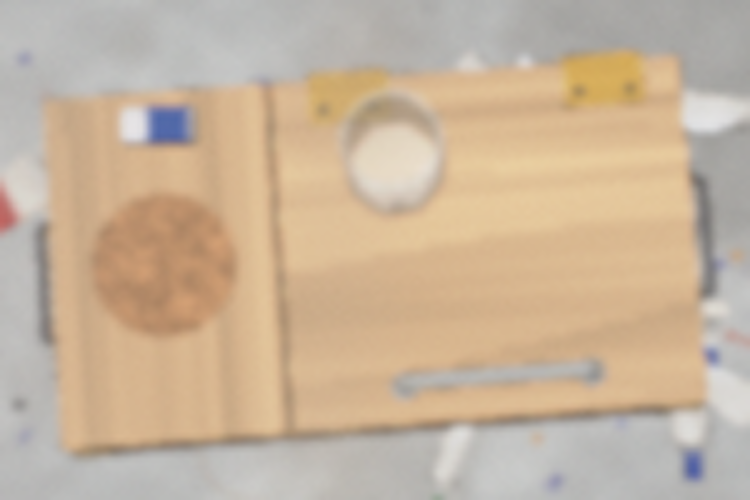

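View pics/side_c.png

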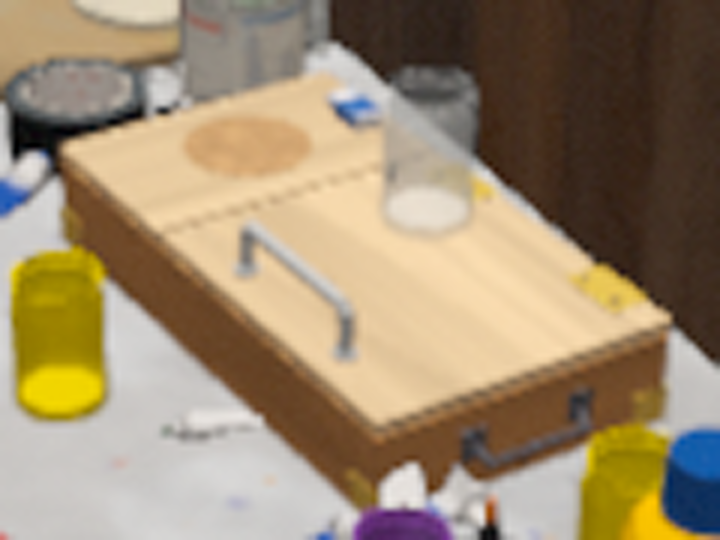

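```bash
python3 - <<'E'
from h import *
c=np.load("top0.npy",allow_pickle=True).item()
f=lambda x,y,z:atz(c,160+(x+.5)/5-.5,130+(y+.5)/5-.5,z)[:2]
P={k:f(*v) for k,v in dict(FL=(68,452,100),BL=(44,100,100),BR=(681,57,100),FR=(704,403,100),cork=(165,264,100),barL=(403,385,134),barR=(595,371,134),jarbase=(395,167,103),jarrim=(392,138,196),eraser=(156,125,113)).items()}
for k,v in P.items():print(k,v.round(1))
ctr=sum(P[k] for k in("FL","BL","BR","FR"))/4
yd=(P["FL"]+P["BL"]-P["FR"]-P["BR"]);print("ctr",ctr,"yaw from y",np.degrees(np.arctan2(-yd[0],yd[1])))
xd=(P["BL"]+P["BR"]-P["FL"]-P["FR"]);print("yaw from x",np.degrees(np.arctan2(xd[1],xd[0])),np.linalg.norm(yd)/2,np.linalg.norm(xd)/2)
a=np.arctan2(-yd[0],yd[1]);R=np.array([[np.cos(a),-np.sin(a)],[np.sin(a),np.cos(a)]])
for k,v in P.items():print(k,"own",(R.T@(v-ctr)).round(1))
s=np.load("side0.npy",allow_pickle=True).item()
g=lambda x,y,z:atz(s,195+(x+.5)/6-.5,150+(y+.5)/6-.5,z)[:2]
for k,v in dict(jarbase=(428,211,103),cork=(247,146,100),jarrim=(435,78,196),FR=(377,432,100),BR=(668,322,100),FL=(63,152,100),barL=(250,232,134),barR=(347,300,134)).items():
  p=g(*v);print("side",k,p.round(1),(R.T@(p-ctr)).round(1))
E
```

```text
FL [480.6 221.7]
BL [699.6 243.5]
BR [ 733.  -154.3]
FR [ 515.4 -168.6]
cork [597.5 165.6]
barL [521.8  16.7]
barR [531.6 -98.4]
jarbase [659.8  24.2]
jarrim [659.5  24. ]
eraser [682.1 171.6]
ctr [607.13216014  35.57568237] yaw from y 4.941915146647707
yaw from x 4.729934854227529 395.5421498194586 219.0015365965467
FL own [-110.   196.3]
BL own [110.  199.2]
BR own [ 109. -200.]
FR own [-109.  -195.5]
cork own [  1.6 130.3]
barL own [-86.7 -11.5]
barR own [ -86.8 -127. ]
jarbase own [ 51.5 -15.9]
jarrim own [ 51.2 -16.1]
eraser own [ 86.4 129.1]
side jarbase [659.   26.5] [ 50.9 -13.5]
side cork [594.3 165.7] [ -1.6 130.8]
side jarrim [665.7  34.5] [58.2 -6.1]
side FR [ 509. -180.] [-116.3 -206.3]
side BR [ 726.7 -156. ] [ 102.6 -201.1]
side FL [477.6 214.3] [-113.6  189.2]
side barL [518.9   6.5] [-90.4 -21.3]
side barR [535.3 -92.4] [ -82.6 -121.3]
```

Request:
servo_tool(moves=[[-1,0,0,-6,0,0,5.92],[-1,0,0,-6,0,0,5.92],[-1,0,0,-6,0,0,5.92],[-1,0,0,-6,0,0,5.92],[-1,0,0,-6,0,0,5.92],[-1,0,0,-6,0,0,5.92],[-1,0,0,-6,0,0,5.92],[-1,0,0,-6,0,0,5.92],[-1,0,0,-6,0,0,5.92],[-1,0,0,-6,0,0,5.92],[-1,0,0,0,0,0,0]], grip_force=50)

```text
time: 1.02
eef_pos: [283.9, 585.0, 268.8]
tcp_rot: [[-0.081, 0.997, 0.0], [0.997, 0.081, 0.001], [0.001, 0.0, -1.0]]
ft_force: [-0.6, -0.2, -0.4]
finger_gap: 85.5
```

Request:
servo_tool(moves=[[-1,-29.5,16.3,0,0,0,0],[-1,-29.5,16.3,0,0,0,0],[-1,-29.5,16.3,0,0,0,0],[-1,-29.5,16.3,0,0,0,0],[-1,-29.5,16.3,0,0,0,0],[-1,-29.5,16.3,0,0,0,0],[-1,-29.5,16.3,0,0,0,0],[-1,-29.5,16.3,0,0,0,0],[-1,-29.5,16.3,0,0,0,0],[-1,-29.5,16.3,0,0,0,0],[-1,-29.5,16.3,0,0,0,0],[-1,-29.5,16.3,0,0,0,0],[-1,-29.5,16.3,0,0,0,0],[-1,-29.5,16.3,0,0,0,0],[-1,-29.5,16.3,0,0,0,0],[-1,-29.5,16.3,0,0,0,0],[-1,-29.5,16.3,0,0,0,0],[-1,-29.5,16.3,0,0,0,0],[-1,-29.5,16.3,0,0,0,0],[-1,-29.5,16.3,0,0,0,0]])

```text
time: 2.68
eef_pos: [659.6, 23.5, 267.3]
tcp_rot: [[-0.09, 0.996, -0.001], [0.996, 0.09, -0.0], [0.0, -0.001, -1.0]]
ft_force: [-0.0, 0.3, 0.4]
finger_gap: 85.4
```

Request:
servo_tool(moves=[[-1,0,0,0,0,0,0],[-1,0,0,0,0,0,0],[-1,0,0,0,0,0,0]])

```text
time: 2.93
eef_pos: [658.8, 25.3, 267.2]
tcp_rot: [[-0.088, 0.996, -0.001], [0.996, 0.088, 0.0], [0.0, -0.001, -1.0]]
ft_force: [1.0, 0.5, 0.2]
finger_gap: 85.5
```

Request:
servo_tool(moves=[[-1,0,0,10,0,0,0],[-1,0,0,10,0,0,0],[-1,0,0,10,0,0,0],[-1,0,0,10,0,0,0],[-1,0,0,10,0,0,0],[-1,0,0,10,0,0,0],[-1,0,0,10,0,0,0],[-1,0,0,10,0,0,0],[-1,0,0,10,0,0,0],[-1,0,0,10,0,0,0],[-1,0,0,10,0,0,0],[-1,0,0,10,0,0,0],[-1,0,0,5,0,0,0],[-1,0,0,0,0,0,0],[-1,0,0,0,0,0,0]])

```text
time: 4.18
eef_pos: [659.1, 24.8, 142.9]
tcp_rot: [[-0.086, 0.996, -0.0], [0.996, 0.086, -0.0], [-0.0, -0.0, -1.0]]
ft_force: [-0.7, -0.4, 0.5]
finger_gap: 85.2
```

```bash
python3 - <<'E'
from h import *
c=camera("side");save(c,"s1.png",(195,110,315,240),4.5)
o=readout.get_obs();print(o["eef_pos"],o["ft_force"])
E
```

```text
[659.39270546  24.75455986 143.41981198] [-0.12685346 -0.29658358 -0.11439533]
```

View pics/s1.png

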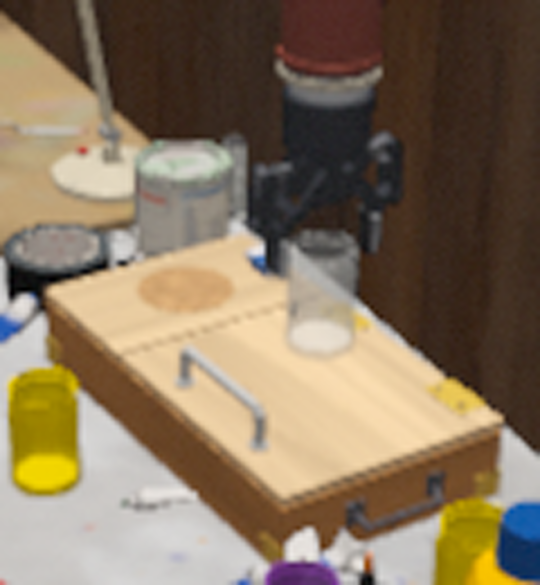

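The jar (crop ≈ 325,290) stands centred between the open fingers (≈275 and ≈372), with the body above its rim. I'll go down a little and close.

Request:
servo_tool(moves=[[-1,0,0,4,0,0,0],[0.2,0,0,0,0,0,0],[0.5,0,0,0,0,0,0],[0.7,0,0,0,0,0,0],[1,0,0,0,0,0,0],[1,0,0,0,0,0,0],[1,0,0,0,0,0,0],[1,0,0,0,0,0,0],[1,0,0,0,0,0,0],[1,0,0,0,0,0,0]], grip_force=50)

```text
time: 5.07
eef_pos: [659.3, 24.8, 139.8]
tcp_rot: [[-0.086, 0.996, 0.001], [0.996, 0.086, 0.0], [0.0, 0.001, -1.0]]
ft_force: [-2.5, 0.9, 5.9]
finger_gap: 59.7
```

Request:
servo_tool(moves=[[1,1,-0.35,0,0,0,0],[1,2,-0.7,0,0,0,0],[1,4,-1.4,0,0,0,0],[1,4,-1.4,0,0,0,0],[1,4,-1.4,0,0,0,0]])

```text
time: 5.48
eef_pos: [654.0, 37.8, 140.3]
tcp_rot: [[-0.084, 0.996, 0.004], [0.996, 0.084, -0.001], [-0.002, 0.004, -1.0]]
ft_force: [0.9, -1.8, -3.8]
finger_gap: 59.5
```

```bash
python3 - <<'E'
from h import *
c=camera("side");save(c,"s2.png",(195,110,315,240),4.5)
o=readout.get_obs();print(o["eef_pos"],o["ft_force"],o["torque"],o["finger_gap"])
E
```

```text
[653.25852005  39.51147984 139.88873801] [ 0.1809559  -2.67755814  9.51234883] [-0.81916993 -0.21142753 -0.08410048] 59.8658859804431
```

View pics/s2.png

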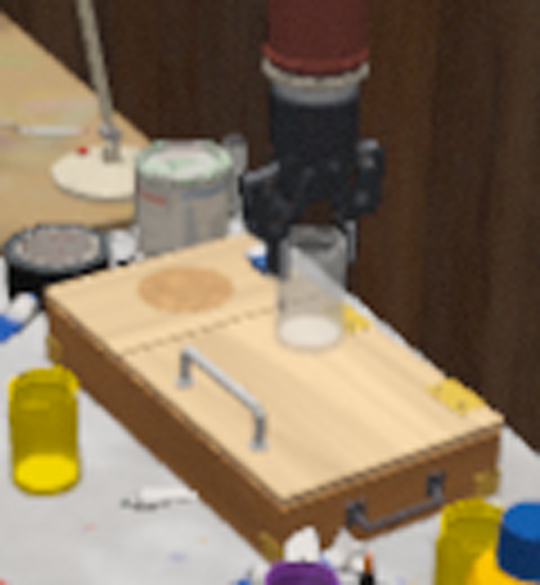

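Request:
servo_tool(moves=[[1,2,-0.7,0.6,0,0,0],[1,3.3,-1.15,0,0,0,0],[1,3.3,-1.15,0,0,0,0],[1,3.3,-1.15,0,0,0,0],[1,3.3,-1.15,0,0,0,0],[1,3.3,-1.15,0,0,0,0],[1,3.3,-1.15,0,0,0,0],[1,3.3,-1.15,0,0,0,0],[1,3.3,-1.15,0,0,0,0],[1,3.3,-1.15,0,0,0,0]])

```text
time: 6.37
eef_pos: [640.5, 68.2, 140.0]
tcp_rot: [[-0.084, 0.996, 0.004], [0.996, 0.084, -0.001], [-0.002, 0.004, -1.0]]
ft_force: [2.0, -4.9, 13.4]
finger_gap: 59.8
```

Request:
servo_tool(moves=[[1,3.3,-1.15,0,0,0,0],[1,3.3,-1.15,0,0,0,0],[1,3.3,-1.15,0,0,0,0],[1,3.3,-1.15,0,0,0,0],[1,3.3,-1.15,0,0,0,0],[1,3.3,-1.15,0,0,0,0],[1,3.3,-1.15,0,0,0,0],[1,3.3,-1.15,0,0,0,0],[1,3.3,-1.15,0,0,0,0],[1,3.3,-1.15,0,0,0,0]])

```text
time: 7.2
eef_pos: [626.9, 99.8, 140.5]
tcp_rot: [[-0.084, 0.996, 0.005], [0.996, 0.084, -0.002], [-0.002, 0.005, -1.0]]
ft_force: [2.3, -7.5, 10.9]
finger_gap: 59.4
```

```bash
python3 - <<'E'
from h import *
c=camera("side");save(c,"s3.png",(195,110,315,240),4.5)
o=readout.get_obs();print(o["eef_pos"],o["ft_force"],o["torque"],o["finger_gap"])
E
```

```text
[626.13221271 101.0014883  140.06072922] [ 0.4736164  -3.74047643  5.59039622] [-0.70130767 -0.37599034 -0.03842583] 59.43056186988626
```

View pics/s3.png

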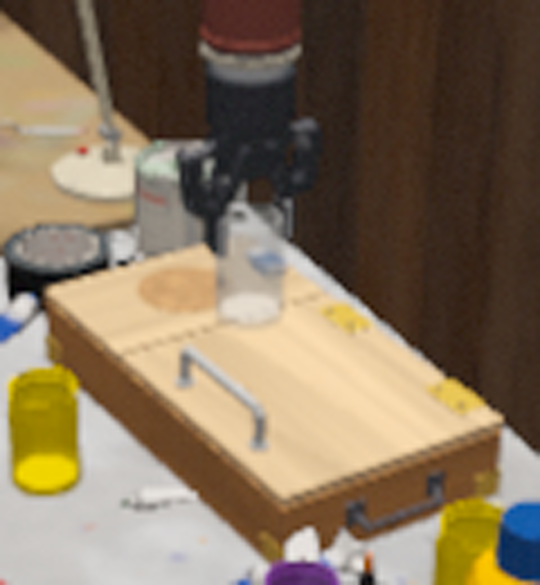

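Request:
servo_tool(moves=[[1,3.3,-1.2,0,0,0,0],[1,3.3,-1.2,0,0,0,0],[1,3.3,-1.2,0,0,0,0],[1,3.3,-1.2,0,0,0,0],[1,3.3,-1.2,0,0,0,0],[1,3.3,-1.2,0,0,0,0],[1,3.3,-1.2,0,0,0,0],[1,3.3,-1.2,0,0,0,0],[1,3.3,-1.2,0,0,0,0],[1,3.3,-1.2,0,0,0,0]])

```text
time: 8.08
eef_pos: [612.1, 131.8, 140.4]
tcp_rot: [[-0.084, 0.996, 0.005], [0.996, 0.084, -0.001], [-0.002, 0.005, -1.0]]
ft_force: [6.0, -7.7, 15.4]
finger_gap: 59.4
```

Request:
servo_tool(moves=[[1,3.3,-1.2,0,0,0,0],[1,3.3,-1.2,0,0,0,0],[1,3.3,-1.2,0,0,0,0],[1,3.3,-1.2,0,0,0,0],[1,3.3,-1.2,0,0,0,0],[1,3.3,-1.2,0,0,0,0],[1,3.3,-1.2,0,0,0,0],[1,3.3,-1.2,0,0,0,0],[1,3.3,-1.2,0,0,0,0],[1,3,-1.2,0,0,0,0],[1,0,0,0,0,0,0],[1,0,0,0,0,0,0],[1,0,0,0,0,0,0]])

```text
time: 9.17
eef_pos: [597.1, 163.8, 140.2]
tcp_rot: [[-0.084, 0.996, 0.004], [0.996, 0.084, -0.001], [-0.001, 0.004, -1.0]]
ft_force: [2.9, -6.4, 10.5]
finger_gap: 59.7
```

```bash
python3 - <<'E'
from h import *
c=camera("side");save(c,"s4.png",(195,110,315,240),4.5)
c=camera("top");save(c,"t4.png",(160,130,310,230),5)
o=readout.get_obs();print(o["eef_pos"],o["ft_force"],o["torque"],o["finger_gap"])
E
```

```text
[597.04725388 163.66865898 140.12305916] [ 3.30133164 -5.86702741  9.82137439] [-1.30134653 -0.77247538 -0.06890714] 60.082000047183755
```

View pics/s4.png

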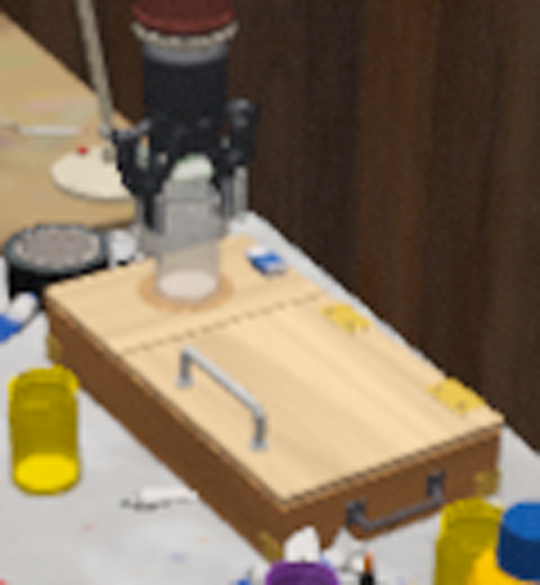

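View pics/t4.png

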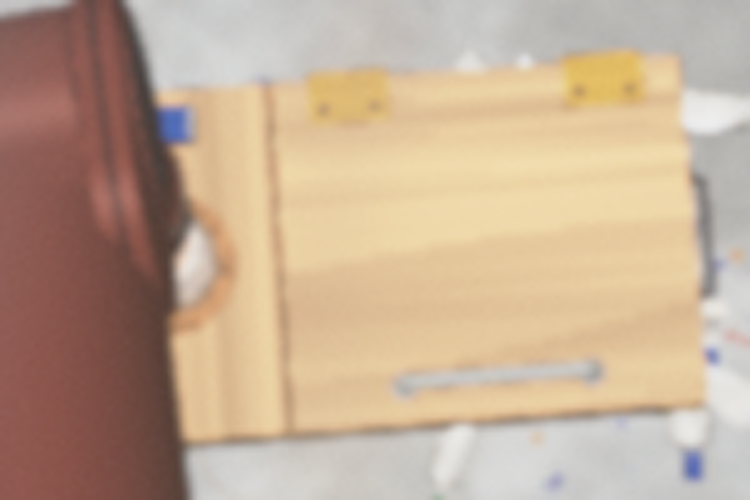

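Jar disc (187,285) sits concentric on the cork (185,287), upright. Releasing and raising.

Request:
servo_tool(moves=[[0.2,0,0,0,0,0,0],[-0.2,0,0,0,0,0,0],[-0.6,0,0,0,0,0,0],[-1,0,0,0,0,0,0],[-1,0,0,0,0,0,0],[-1,0,0,0,0,0,0],[-1,0,0,0,0,0,0],[-1,0,0,-5,0,0,0],[-1,0,0,-10,0,0,0],[-1,0,0,-12,0,0,0],[-1,0,0,-15,0,0,0],[-1,0,0,-20,0,0,0],[-1,0,0,-20,0,0,0],[-1,0,0,-20,0,0,0],[-1,0,0,-15,0,0,0],[-1,0,0,0,0,0,0]])

```text
time: 10.6
eef_pos: [596.8, 165.4, 260.6]
tcp_rot: [[-0.085, 0.996, 0.006], [0.996, 0.085, 0.003], [0.002, 0.006, -1.0]]
ft_force: [1.0, -0.2, 0.0]
finger_gap: 85.1
```

```bash
python3 - <<'E'
from h import *
c=camera("side");save(c,"s5.png",(195,110,315,240),4.5)
o=readout.get_obs();print(o["eef_pos"],o["ft_force"],o["torque"],o["finger_gap"],o["joint_positions"])
s=np.load("side0.npy",allow_pickle=True).item()
E
```

```text
[596.19090887 165.341202   258.51449587] [ 0.01503287  0.40982997 -1.37983885] [ 0.01935907 -0.00308962 -0.01168575] 85.41969764603147 [-44.55181279  15.07409026  31.03154531  85.72621544  -7.84413845
  81.1067622   -8.31485229]
```

View pics/s5.png

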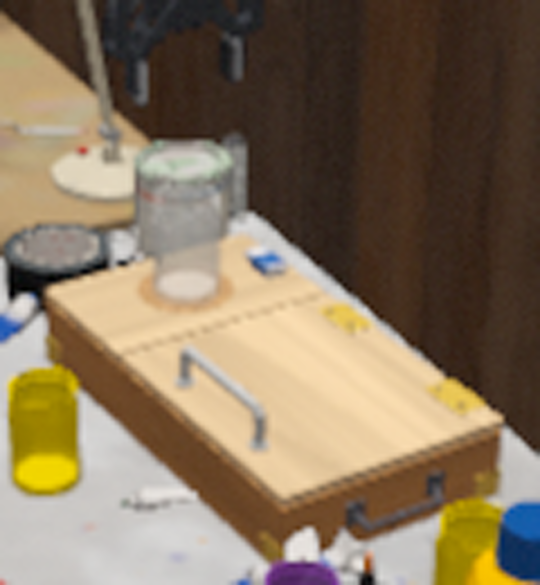

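Request:
servo_tool(moves=[[-1,-20,-8.6,0,0,0,0],[-1,-20,-8.6,0,0,0,0],[-1,-20,-8.6,0,0,0,0],[-1,-20,-8.6,0,0,0,0],[-1,-20,-8.6,0,0,0,0],[-1,-20,-8.6,0,0,0,0],[-1,-20,-8.7,0,0,0,0],[-1,-20,-8.7,0,0,0,0],[-1,-20,-8.7,0,0,0,0],[-1,-20,-8.7,0,0,0,0],[-1,0,0,20,0,0,0],[-1,0,0,20,0,0,0],[-1,0,0,20,0,0,0],[-1,0,0,20,0,0,0],[-1,0,0,10,0,0,0],[-1,0,0,0,0,0,0],[-1,0,0,0,0,0,0]])

```text
time: 12.07
eef_pos: [525.9, -41.6, 165.7]
tcp_rot: [[-0.085, 0.996, -0.0], [0.996, 0.085, -0.0], [-0.0, -0.0, -1.0]]
ft_force: [-0.7, -0.6, 0.1]
finger_gap: 85.3
```

```bash
python3 - <<'E'
from h import *
c=camera("side");save(c,"s6.png",(195,110,315,240),4.5)
c=camera("top");save(c,"t6.png",(160,130,310,230),5)
o=readout.get_obs();print(o["eef_pos"],o["tcp_rot"],o["ft_force"],o["joint_positions"])
E
```

```text
[526.74527132 -41.52435534 166.61803336] [[-8.55447815e-02  9.96333195e-01  1.50155729e-03]
 [ 9.96334326e-01  8.55446461e-02  1.54260296e-04]
 [ 2.52444673e-05  1.50924923e-03 -9.99998861e-01]] [-0.27679397 -0.12284717  1.49407713] [-34.9811866    6.64108312  37.66906744 105.68997704  -4.3545908
  69.01412078   8.96489536]
```

View pics/s6.png

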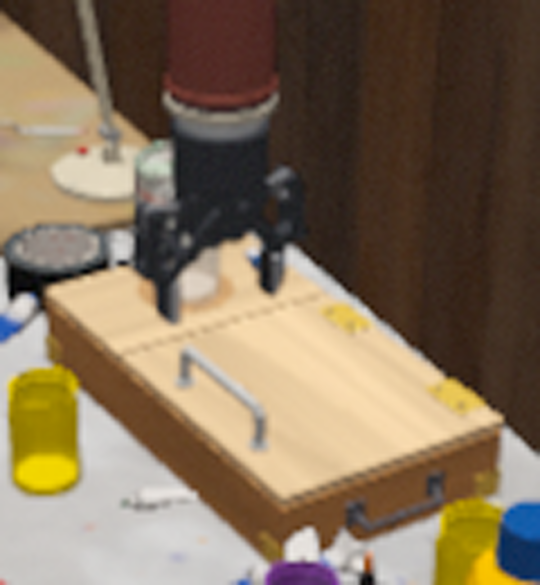

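View pics/t6.png

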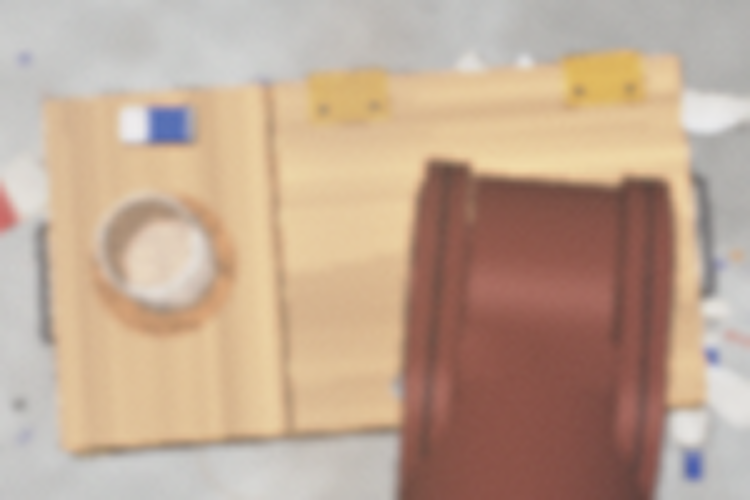

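```bash
python3 - <<'E'
from h import *
c=np.load("side0.npy",allow_pickle=True).item()
T=np.array([526.7,-41.5,0]);yx=np.array([.9963,.0855,0])
for p in (T+[0,0,171],T+[0,0,171]+0*yx,T+45*yx+[0,0,171],T-45*yx+[0,0,171],T+[0,0,134],T+[0,0,100]):
  q=proj(c,p)[0];print(p.round(),((q-[195,110])*4.5).round())
E
```

```text
[527. -42. 171.] [220. 337.]
[527. -42. 171.] [220. 337.]
[572. -38. 171.] [267. 323.]
[482. -45. 171.] [172. 352.]
[527. -42. 134.] [220. 376.]
[527. -42. 100.] [220. 412.]
```

```bash
python3 - <<'E'
from h import *
c=np.load("side0.npy",allow_pickle=True).item()
yx=np.array([.9963,.0855,0])
for T in ([659.2,24.8,143],[596.2,165.3,258.6],[526.7,-41.5,166]):
 for s in(45,-45):
  for dz in (5,30):
   q=proj(c,np.array(T)+s*yx+[0,0,dz])[0];print(T,s,dz,((q-[195,110])*4.5).round())
c=camera("side");o,_=ray(c,1,1)
print([ (u,v,atd(c,u,v).round()) for u,v in ((232,178),(233,176),(233,173),(255,172),(255,168),(254,165))])
E
```

```text
[659.2, 24.8, 143] 45 5 [364. 279.]
[659.2, 24.8, 143] 45 30 [365. 254.]
[659.2, 24.8, 143] -45 5 [278. 305.]
[659.2, 24.8, 143] -45 30 [279. 279.]
[596.2, 165.3, 258.6] 45 5 [228. 113.]
[596.2, 165.3, 258.6] 45 30 [228.  86.]
[596.2, 165.3, 258.6] -45 5 [140. 134.]
[596.2, 165.3, 258.6] -45 30 [139. 107.]
[526.7, -41.5, 166] 45 5 [267. 323.]
[526.7, -41.5, 166] 45 30 [267. 296.]
[526.7, -41.5, 166] -45 5 [172. 352.]
[526.7, -41.5, 166] -45 30 [172. 325.]
[(232, 178, array([473., -55., 220.])), (233, 176, array([478., -53., 225.])), (233, 173, array([474., -62., 243.])), (255, 172, array([570., -45., 216.])), (255, 168, array([568., -48., 234.])), (254, 165, array([567., -42., 243.]))]
```

The open fingertips appear about 30 mm higher in the picture than I had assumed. I'll close the jaws partway here, clear above the bar, to see where the tips really come.

Request:
servo_tool(moves=[[0.8,0,0,0,0,0,0],[0.8,0,0,0,0,0,0],[0.8,0,0,0,0,0,0],[0.8,0,0,0,0,0,0],[0.8,0,0,0,0,0,0],[0.8,0,0,0,0,0,0],[0.8,0,0,0,0,0,0]])

```text
time: 12.8
eef_pos: [526.0, -41.4, 165.4]
tcp_rot: [[-0.086, 0.996, -0.0], [0.996, 0.086, -0.0], [-0.0, -0.0, -1.0]]
ft_force: [0.2, -1.1, -0.4]
finger_gap: 8.4
```

```bash
python3 - <<'E'
from h import *
c=camera("side");save(c,"s7.png",(215,140,275,210),8)
o=readout.get_obs();print(o["eef_pos"],o["finger_gap"])
T=np.array([526.7,-41.5,166])
for dz in(-8,0,10,20,30):print(dz,(proj(c,T+[0,0,dz])[0]-[215,140])*8+3.5, proj(c,T+[0,0,dz])[0])
for v in range(176,206,2):print(v,[atd(c,u,v).round() for u in (240,243,246)])
E
```

```text
[526.06984954 -41.37868474 165.41131393] 8.655058344978459
-8 [234.86269506 387.56901473] [243.92033688 188.00862684]
0 [234.91487391 372.39214562] [243.92685924 186.1115182 ]
10 [234.98047341 353.31171497] [243.93505918 183.72646437]
20 [235.04649436 334.10869792] [243.9433118  181.32608724]
30 [235.11294085 314.78190928] [243.95161761 178.91023866]
176 [array([505., -53., 219.]), array([519., -50., 214.]), array([531., -50., 211.])]
178 [array([509., -46., 206.]), array([517., -53., 208.]), array([530., -52., 204.])]
180 [array([507., -50., 201.]), array([516., -54., 200.]), array([531., -49., 194.])]
182 [array([584., 106.,  94.]), array([514., -58., 195.]), array([604.,  91.,  97.])]
184 [array([577.,  91.,  94.]), array([586.,  83.,  96.]), array([596.,  76.,  97.])]
186 [array([566.,  69.,  99.]), array([577.,  65.,  98.]), array([589.,  63.,  97.])]
188 [array([561.,  59.,  97.]), array([569.,  49., 100.]), array([580.,  45.,  99.])]
190 [array([525., -14., 135.]), array([562.,  36.,  99.]), array([576.,  37.,  95.])]
192 [array([520., -23., 133.]), array([528., -32., 136.]), array([570.,  25.,  94.])]
194 [array([542.,  21.,  95.]), array([521., -45., 136.]), array([529., -53., 138.])]
196 [array([533.,   4.,  97.]), array([544.,  -1.,  97.]), array([525., -62., 135.])]
198 [array([526., -11.,  99.]), array([538., -13.,  96.]), array([548., -18.,  97.])]
200 [array([521., -20.,  96.]), array([528., -32., 101.]), array([541., -31.,  97.])]
202 [array([512., -38., 100.]), array([524., -40.,  98.]), array([535., -43.,  96.])]
204 [array([509., -45.,  96.]), array([518., -52.,  97.]), array([527., -58.,  98.])]
```

View pics/s7.png

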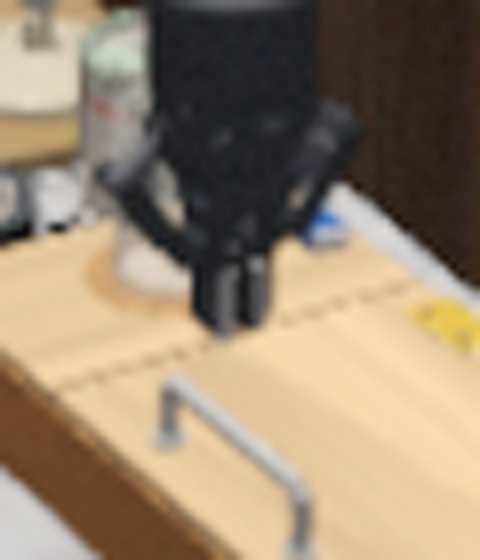

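The shut tips (crop ≈ 233,335) are at about z 190 by both depth and projection, roughly 25–30 mm higher than the TCP reading implies. The bar (z 135) and lid (z 97) read correctly in the same picture, so I trust the camera for height. I'll open partway, go down by vision and re-check.

Request:
servo_tool(moves=[[0,0,0,0,0,0,0],[0,0,0,0,0,0,0],[0,0,0,0,0,0,0],[0,0,0,0,0,0,0],[0,0,0,10,0,0,0],[0,0,0,10,0,0,0],[0,0,0,10,0,0,0],[0,0,0,10,0,0,0],[0,0,0,5,0,0,0],[0,0,0,5,0,0,0],[0,0,0,0,0,0,0],[0,0,0,0,0,0,0]], grip_force=40)

```text
time: 13.85
eef_pos: [526.0, -41.5, 115.3]
tcp_rot: [[-0.086, 0.996, -0.0], [0.996, 0.086, -0.0], [-0.0, -0.0, -1.0]]
ft_force: [0.3, 0.3, -1.3]
finger_gap: 42.6
```

```bash
python3 - <<'E'
from h import *
c=camera("side");save(c,"s8.png",(215,140,275,210),8)
o=readout.get_obs();print(o["eef_pos"],o["finger_gap"],o["ft_force"])
for v in range(184,204,2):print(v,[atd(c,u,v).round() for u in (233,236,239,249,252,255)])
E
```

```text
[526.3072481  -41.46834359 115.65557477] 42.99615288810548 [-0.02784885  0.12141158 -1.12283162]
184 [array([475., -57., 196.]), array([487., -58., 193.]), array([499., -57., 190.]), array([546., -45., 172.]), array([559., -43., 168.]), array([626.,  56., 100.])]
186 [array([475., -58., 188.]), array([488., -55., 184.]), array([ -106., -1282.,   969.]), array([547., -43., 162.]), array([557., -48., 162.]), array([622.,  49.,  95.])]
188 [array([536.,  71.,  97.]), array([490., -50., 172.]), array([498., -59., 174.]), array([548., -40., 152.]), array([561., -41., 149.]), array([614.,  34.,  96.])]
190 [array([527.,  53., 100.]), array([489., -52., 165.]), array([502., -51., 161.]), array([547., -43., 145.]), array([596.,  25.,  96.]), array([603.,  12., 101.])]
192 [array([525.,  49.,  93.]), array([489., -52., 157.]), array([498., -59., 158.]), array([577.,  14.,  98.]), array([590.,  13.,  96.]), array([597.,   3.,  99.])]
194 [array([515.,  27.,  99.]), array([520.,  11., 106.]), array([501., -52., 145.]), array([571.,   3.,  97.]), array([581.,  -4.,  98.]), array([593.,  -6.,  96.])]
196 [array([509.,  16.,  98.]), array([517.,   5., 102.]), array([528.,   3.,  99.]), array([563., -13.,  99.]), array([574., -16.,  97.]), array([583., -24.,  99.])]
198 [array([504.,   4.,  97.]), array([514.,  -0.,  96.]), array([524.,  -6.,  96.]), array([524., -87., 141.]), array([566., -32.,  99.]), array([578., -33.,  96.])]
200 [array([498.,  -8.,  96.]), array([506., -18.,  99.]), array([516., -23.,  99.]), array([549., -40., 100.]), array([ 529., -101.,  139.]), array([569., -50., 100.])]
202 [array([499.,  -6.,  86.]), array([502., -25.,  95.]), array([513., -29.,  95.]), array([545., -49.,  97.]), array([530., -99., 129.]), array([567., -54.,  93.])]
```

View pics/s8.png

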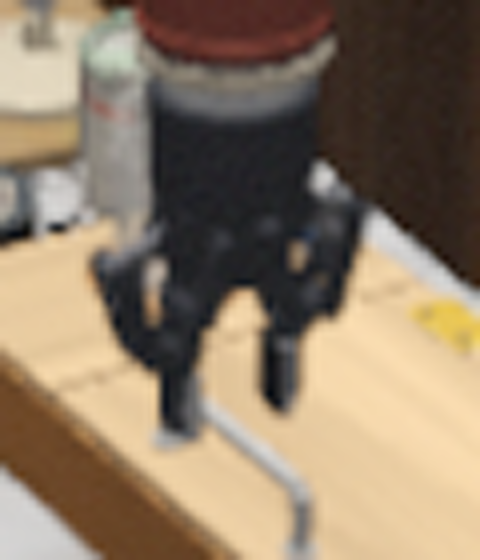

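Request:
servo_tool(moves=[[0,0,0,5,0,0,0],[0,0,0,5,0,0,0],[0,0,0,4,0,0,0],[0,0,0,4,0,0,0],[0,0,0,3,0,0,0],[0,0,0,0,0,0,0],[0,0,0,0,0,0,0]])

```text
time: 14.48
eef_pos: [526.0, -41.5, 94.2]
tcp_rot: [[-0.086, 0.996, -0.0], [0.996, 0.086, -0.0], [-0.0, -0.0, -1.0]]
ft_force: [0.3, -0.4, 0.7]
finger_gap: 42.4
```

```bash
python3 - <<'E'
from h import *
c=camera("side");save(c,"s9.png",(215,140,275,210),8)
o=readout.get_obs();print(o["eef_pos"],o["finger_gap"],o["ft_force"])
for v in range(192,204,1):print(v,[atd(c,u,v).round() for u in (236,238,249,252)])
E
```

```text
[526.12305742 -41.43363035  94.45642837] 42.929787016619876 [-0.39960559 -0.10793014  0.0961065 ]
192 [array([491., -48., 154.]), array([495., -58., 158.]), array([547., -43., 136.]), array([560., -42., 132.])]
193 [array([491., -49., 150.]), array([496., -55., 152.]), array([548., -42., 131.]), array([557., -49., 133.])]
194 [array([492., -46., 144.]), array([501., -45., 141.]), array([548., -42., 127.]), array([558., -47., 127.])]
195 [array([494., -43., 138.]), array([499., -49., 140.]), array([548., -41., 122.]), array([575., -15., 101.])]
196 [array([491., -49., 137.]), array([498., -52., 137.]), array([545., -47., 122.]), array([574., -18.,  98.])]
197 [array([489., -52., 135.]), array([498., -51., 133.]), array([529., -78., 139.]), array([570., -25.,  99.])]
198 [array([491., -49., 129.]), array([497., -53., 130.]), array([528., -79., 135.]), array([566., -32.,  99.])]
199 [array([513.,  -4.,  94.]), array([497., -52., 125.]), array([525., -85., 135.]), array([534., -91., 136.])]
200 [array([508., -14.,  96.]), array([498., -51., 119.]), array([547., -44., 102.]), array([531., -96., 135.])]
201 [array([503., -22.,  98.]), array([510., -26.,  98.]), array([548., -42.,  96.]), array([ 529., -102.,  135.])]
202 [array([503., -24.,  94.]), array([506., -33.,  99.]), array([544., -50.,  98.]), array([ 529., -102.,  131.])]
203 [array([503., -22.,  89.]), array([504., -37.,  97.]), array([541., -55.,  97.]), array([ 528., -103.,  127.])]
```

View pics/s9.png

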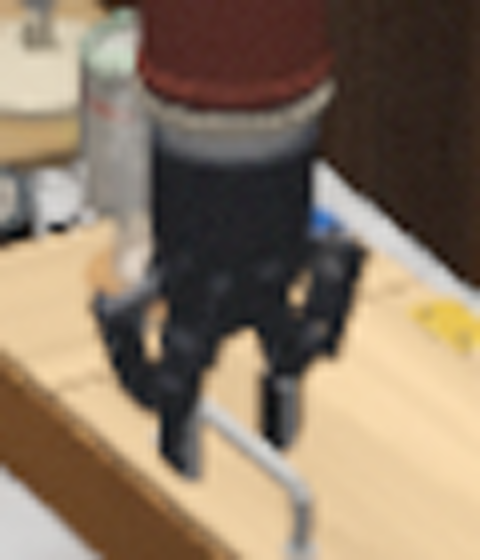

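Fingers straddle the bar, with tips at about z 119, below the bar's axis (134) and above the lid. Closing.

Request:
servo_tool(moves=[[0.5,0,0,0,0,0,0],[0.8,0,0,0,0,0,0],[1,0,0,0,0,0,0],[1,0,0,0,0,0,0],[1,0,0,0,0,0,0],[1,0,0,0,0,0,0],[1,0,0,0,0,0,0],[1,0,0,0,0,0,0]], grip_force=40)

```text
time: 15.2
eef_pos: [528.5, -41.2, 95.1]
tcp_rot: [[-0.086, 0.996, 0.005], [0.996, 0.086, -0.0], [-0.001, 0.005, -1.0]]
ft_force: [9.5, 0.1, -6.9]
finger_gap: 8.1
```

```bash
python3 - <<'E'
from h import *
c=camera("side");save(c,"s10.png",(215,140,275,210),8)
o=readout.get_obs();print(o["eef_pos"],o["finger_gap"],o["ft_force"])
# arc: bar rel hinge; own (x back,z)
r=np.hypot(192,46);a0=np.arctan2(46,192)
prev=None
for d in np.arange(0,46,2.5):
  a=a0+np.radians(d);x=-r*np.cos(a);z=r*np.sin(a)
  print(d,round(x+192,1),round(z-46,1))
E
```

```text
[528.44966851 -41.22577319  95.08770712] 8.549311187549257 [10.17953748  0.84841094 -5.69381162]
0.0 0.0 0.0
2.5 2.2 8.3
5.0 4.7 16.6
7.5 7.6 24.7
10.0 10.9 32.6
12.5 14.5 40.5
15.0 18.4 48.1
17.5 22.7 55.6
20.0 27.3 62.9
22.5 32.2 70.0
25.0 37.4 76.8
27.5 42.9 83.5
30.0 48.7 89.8
32.5 54.8 96.0
35.0 61.1 101.8
37.5 67.7 107.4
40.0 74.5 112.7
42.5 81.5 117.6
45.0 88.8 122.3
```

View pics/s10.png

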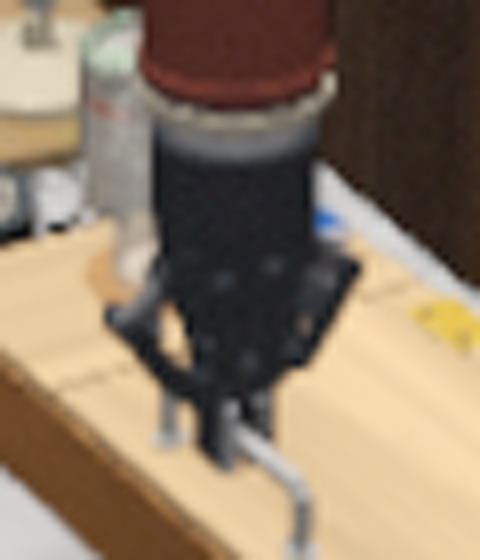

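Request:
servo_tool(moves=[[1,0,1.5,0,0,0,0],[1,0,1,0,0,0,0],[1,0,0.5,-2,0,0,0],[1,0,0.8,-3,0,0,0],[1,0,0.9,-3.3,0,0,0],[1,0,1.2,-4.1,0,0,0],[1,0,1.3,-4.2,0,0,0],[1,0,1.4,-4,0,0,0],[1,0,1.5,-4.1,0,0,0],[1,0,0,0,0,0,0],[1,0,0,0,0,0,0]])

```text
time: 16.17
eef_pos: [535.6, -40.6, 119.3]
tcp_rot: [[-0.086, 0.996, -0.001], [0.996, 0.086, 0.0], [0.0, -0.001, -1.0]]
ft_force: [-6.0, 0.3, -2.5]
finger_gap: 8.2
```

```bash
python3 - <<'E'
from h import *
c=camera("side");save(c,"s11.png",(185,100,315,220),5)
o=readout.get_obs();print(o["eef_pos"],o["finger_gap"],o["ft_force"],o["torque"])
E
```

```text
[535.57368844 -40.59231469 119.19188484] 8.244700652114092 [-5.14602838 -1.50829749 -2.80471645] [-0.08915413  1.25249133 -0.03455082]
```

View pics/s11.png

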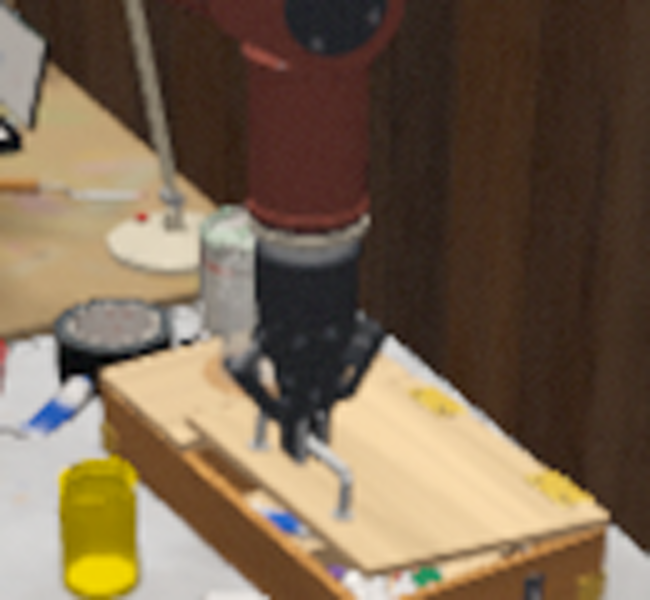

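Request:
servo_tool(moves=[[1,0,1.2,-4,0,0,0],[1,0,1.2,-3.9,0,0,0],[1,0,1.6,-4,0,0,0],[1,0,1.6,-3.9,0,0,0],[1,0,1.8,-3.8,0,0,0],[1,0,2,-3.8,0,0,0],[1,0,2.1,-3.8,0,0,0],[1,0,2.2,-3.7,0,0,0],[1,0,2.3,-3.7,0,0,0],[1,0,2.3,-3.6,0,0,0],[1,0,2.4,-3.6,0,0,0],[1,0,2.5,-3.5,0,0,0],[1,0,2.6,-3.4,0,0,0],[1,0,2.6,-3.4,0,0,0],[1,0,0,0,0,0,0],[1,0,0,0,0,0,0]])

```text
time: 17.55
eef_pos: [564.0, -38.2, 171.6]
tcp_rot: [[-0.086, 0.996, -0.001], [0.996, 0.086, 0.0], [0.0, -0.001, -1.0]]
ft_force: [-6.4, 0.6, 0.6]
finger_gap: 8.2
```

```bash
python3 - <<'E'
from h import *
c=camera("side");save(c,"s12.png",(185,100,315,220),5)
o=readout.get_obs();print(o["eef_pos"],o["finger_gap"],o["ft_force"],o["torque"])
E
```

```text
[563.9169388  -38.13189302 171.5031689 ] 8.177439665607444 [-6.20994325  0.42526134 -0.63551463] [-0.04856033  1.57272122  0.03405446]
```

View pics/s12.png

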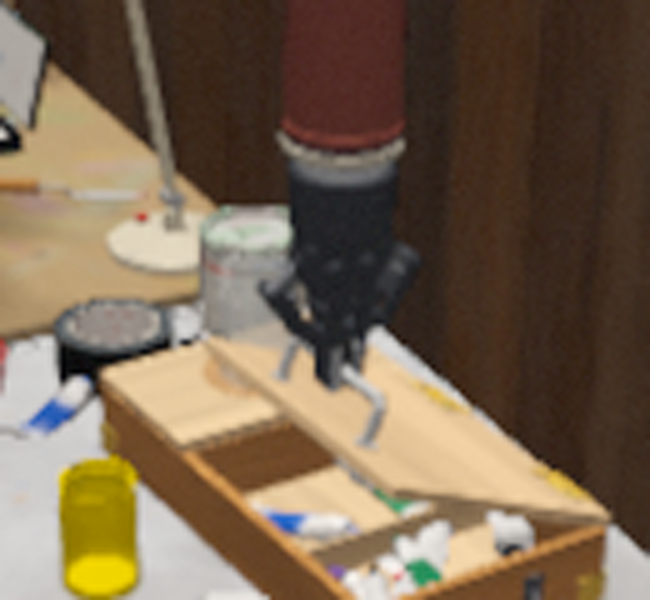

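Request:
servo_tool(moves=[[1,0,2.2,-3.4,0,0,0],[1,0,2.3,-3.3,0,0,0],[1,0,2.9,-3.2,0,0,0],[1,0,2.9,-3.1,0,0,0],[1,0,3,-3.1,0,0,0],[1,0,3.1,-3.1,0,0,0],[1,0,3.1,-2.9,0,0,0],[1,0,3.2,-2.9,0,0,0],[1,0,3.3,-2.8,0,0,0],[1,0,3.3,-2.8,0,0,0],[1,0,3.4,-2.7,0,0,0],[1,0,3.4,-2.6,0,0,0],[1,0,0,0,0,0,0],[1,0,0,0,0,0,0]])

```text
time: 18.77
eef_pos: [600.2, -35.0, 208.8]
tcp_rot: [[-0.086, 0.996, -0.001], [0.996, 0.086, 0.001], [0.001, -0.001, -1.0]]
ft_force: [-12.6, 0.8, 10.3]
finger_gap: 8.4
```

```bash
python3 - <<'E'
from h import *
c=camera("side");save(c,"s13.png",(185,100,315,220),5)
o=readout.get_obs();print(o["eef_pos"],o["finger_gap"],o["ft_force"],o["torque"])
E
```

```text
[600.17459693 -35.02348506 208.77780171] 8.108677572439564 [-11.63033698   0.76147666   9.56915912] [ 0.06591255  2.65570896 -0.02858929]
```

View pics/s13.png

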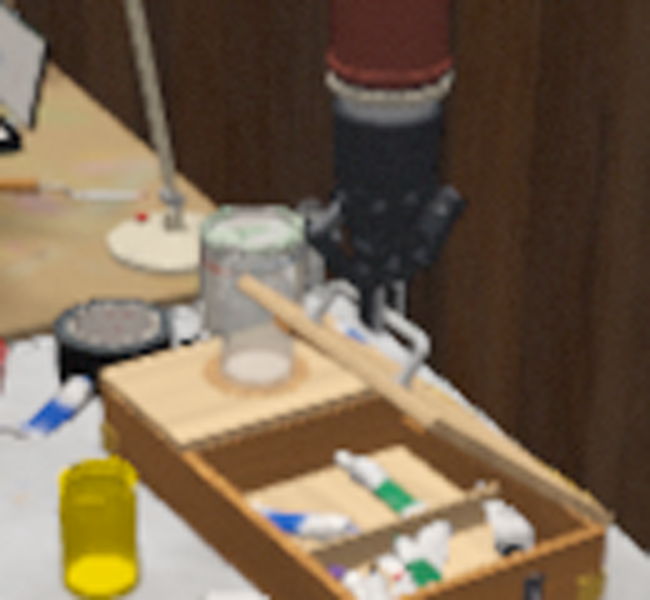

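Request:
servo_tool(moves=[[1,0,2.5,-3.2,0,0,0],[1,0,3.2,-2.8,0,0,0],[1,0,3.5,-2.6,0,0,0],[1,0,3.7,-2.5,0,0,0],[1,0,0,0,0,0,0],[1,0,0,0,0,0,0],[1,0,0,0,0,0,0]])

```text
time: 19.4
eef_pos: [613.4, -33.9, 218.6]
tcp_rot: [[-0.086, 0.996, 0.0], [0.996, 0.086, 0.0], [0.0, 0.0, -1.0]]
ft_force: [-5.8, 0.2, 3.2]
finger_gap: 7.9
```

```bash
python3 - <<'E'
from h import *
c=camera("side");save(c,"s14.png",(215,140,315,215),8)
t=camera("top");save(t,"t14.png",(160,130,310,230),5)
o=readout.get_obs();print(o["eef_pos"],o["finger_gap"],o["ft_force"],o["torque"])
np.save("s14.npy",c,allow_pickle=True);np.save("t14.npy",t,allow_pickle=True)
E
```

```text
[613.38651081 -33.8720439  218.6173711 ] 8.108093565920251 [-5.46780001  0.76976993  3.52609117] [ 0.0592954   1.22470762 -0.01533516]
```

View pics/s14.png

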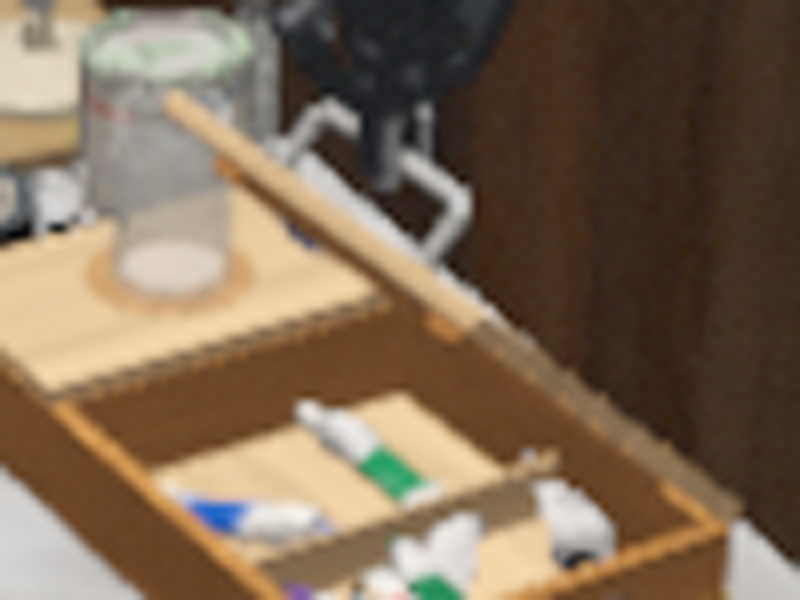

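View pics/t14.png

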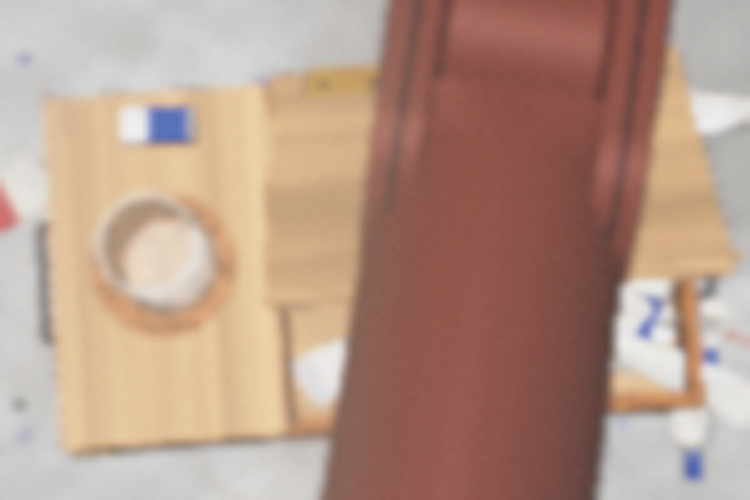

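```bash
cat > ang.py <<'E'
from h import *
def run(c,t):
    a=np.radians(4.87);R=np.array([[np.cos(a),-np.sin(a)],[np.sin(a),np.cos(a)]]);ctr=np.array([607.1,35.6])
    P=[]
    for x0,x1,y0,y1 in((285,345,125,290),(660,700,140,255)):
        for u in range(160+x0//5,160+x1//5):
            for v in range(130+y0//5,130+y1//5):
                p=atd(t,u,v);P.append([*(R.T@(p[:2]-ctr)),p[2]])
    P=np.array(P);A=np.c_[P[:,0],P[:,1],np.ones(len(P))]
    for _ in range(3):
        k=np.linalg.lstsq(A,P[:,2],rcond=None)[0];e=P[:,2]-A@k;m=abs(e)<8;A,P=A[m],P[m]
    print("plane slope angle x",np.degrees(np.arctan(-k[0])),"y",np.degrees(np.arctan(k[1])),len(P),e.std())
    for d in (43,44,45,46,47):
        th=np.radians(d);q=[]
        for oy in(58,-200):
            for h in(12,):
                f=216;x=106-f*np.cos(th)+h*np.sin(th);z=88+f*np.sin(th)+h*np.cos(th)
                q.append([*(ctr+R@[x,oy]),z])
        print(d,"side L,R",((proj(c,q)-[215,140])*8+3.5).round().tolist(),"top",((proj(t,q)-[160,130])*5+2).round().tolist())
E
python3 -c "
from ang import *
run(np.load('s14.npy',allow_pickle=True).item(),np.load('t14.npy',allow_pickle=True).item())"
```

```text
plane slope angle x 47.54642765831124 y 0.3327825684621687 85 1.7852740078299971
43 side L,R [[170.0, 92.0], [483.0, 317.0]] top [[267.0, 301.0], [737.0, 268.0]]
44 side L,R [[175.0, 86.0], [489.0, 310.0]] top [[266.0, 296.0], [737.0, 262.0]]
45 side L,R [[180.0, 80.0], [495.0, 303.0]] top [[265.0, 290.0], [737.0, 256.0]]
46 side L,R [[185.0, 74.0], [500.0, 296.0]] top [[265.0, 284.0], [738.0, 251.0]]
47 side L,R [[190.0, 68.0], [506.0, 289.0]] top [[264.0, 278.0], [738.0, 245.0]]
```

```bash
python3 - <<'E'
from ang import *
c=np.load('s14.npy',allow_pickle=True).item();t=np.load('t14.npy',allow_pickle=True).item()
save(c,"s14b.png",(228,145,288,190),12);save(t,"t14b.png",(208,175,238,200),20);save(t,"t14c.png",(280,165,310,195),20)
a=np.radians(4.87);R=np.array([[np.cos(a),-np.sin(a)],[np.sin(a),np.cos(a)]]);ctr=np.array([607.1,35.6])
for d in(42,43,44,45,46,47):
  th=np.radians(d);q=[]
  for oy in(58,-200):
    for h in(12,0):
      f=216;q.append([*(ctr+R@[106-f*np.cos(th)+h*np.sin(th),oy]),88+f*np.sin(th)+h*np.cos(th)])
  print(d,"sideLt,Lb,Rt,Rb",((proj(c,q)-[228,145])*12+5.5).round().tolist(),"topL",((proj(t,q[:2])-[208,175])*20+9.5).round().tolist(),"topR",((proj(t,q[2:])-[280,165])*20+9.5).round().tolist())
b=[528.5,-41.2,134]
for v in range(155,172):print(v,[(u,atd(c,u,v).round().tolist()) for u in (268,270,272) if atd(c,u,v)[2]<330])
E
```

```text
42 sideLt,Lb,Rt,Rb [[92.0, 88.0], [71.0, 119.0], [561.0, 426.0], [537.0, 461.0]] topL [[111.0, 328.0], [120.0, 393.0]] topR [[548.0, 394.0], [543.0, 460.0]]
43 sideLt,Lb,Rt,Rb [[100.0, 79.0], [78.0, 109.0], [569.0, 416.0], [544.0, 450.0]] topL [[108.0, 307.0], [118.0, 373.0]] topR [[549.0, 372.0], [544.0, 439.0]]
44 sideLt,Lb,Rt,Rb [[107.0, 69.0], [85.0, 100.0], [578.0, 405.0], [552.0, 439.0]] topL [[105.0, 284.0], [115.0, 352.0]] topR [[550.0, 350.0], [546.0, 418.0]]
45 sideLt,Lb,Rt,Rb [[114.0, 60.0], [92.0, 90.0], [586.0, 395.0], [560.0, 429.0]] topL [[103.0, 262.0], [112.0, 331.0]] topR [[551.0, 327.0], [547.0, 396.0]]
46 sideLt,Lb,Rt,Rb [[122.0, 51.0], [99.0, 81.0], [595.0, 385.0], [568.0, 418.0]] topL [[100.0, 239.0], [109.0, 309.0]] topR [[552.0, 304.0], [548.0, 375.0]]
47 sideLt,Lb,Rt,Rb [[130.0, 42.0], [106.0, 71.0], [603.0, 374.0], [577.0, 408.0]] topL [[97.0, 215.0], [106.0, 287.0]] topR [[553.0, 280.0], [549.0, 352.0]]
155 [(268, [625.0, -40.0, 270.0]), (270, [829.0, 289.0, 82.0]), (272, [824.0, 263.0, 95.0])]
156 [(268, [621.0, -47.0, 269.0]), (270, [831.0, 292.0, 76.0]),
[... 697 characters left out ...]
.0, -80.0, 255.0]), (272, [616.0, -85.0, 256.0])]
165 [(268, [823.0, 293.0, 31.0]), (270, [611.0, -79.0, 250.0]), (272, [615.0, -87.0, 253.0])]
166 [(268, [826.0, 299.0, 22.0]), (270, [825.0, 278.0, 32.0]), (272, [612.0, -92.0, 252.0])]
167 [(268, [826.0, 298.0, 17.0]), (270, [827.0, 281.0, 25.0]), (272, [611.0, -94.0, 249.0])]
168 [(268, [829.0, 302.0, 9.0]), (270, [603.0, -94.0, 247.0]), (272, [612.0, -92.0, 244.0])]
169 [(268, [825.0, 296.0, 7.0]), (270, [601.0, -97.0, 245.0]), (272, [610.0, -96.0, 242.0])]
170 [(268, [827.0, 298.0, 1.0]), (270, [601.0, -98.0, 242.0]), (272, [824.0, 257.0, 21.0])]
171 [(268, [595.0, -94.0, 237.0]), (270, [603.0, -95.0, 235.0]), (272, [830.0, 267.0, 9.0])]
```

View pics/s14b.png

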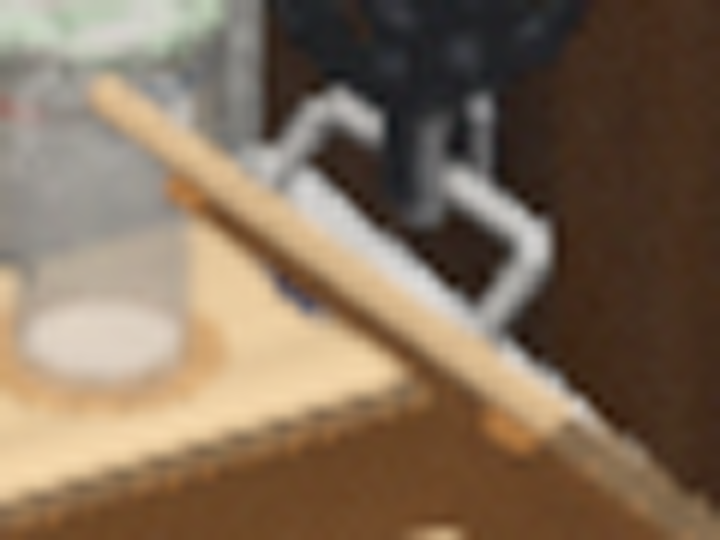

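View pics/t14b.png

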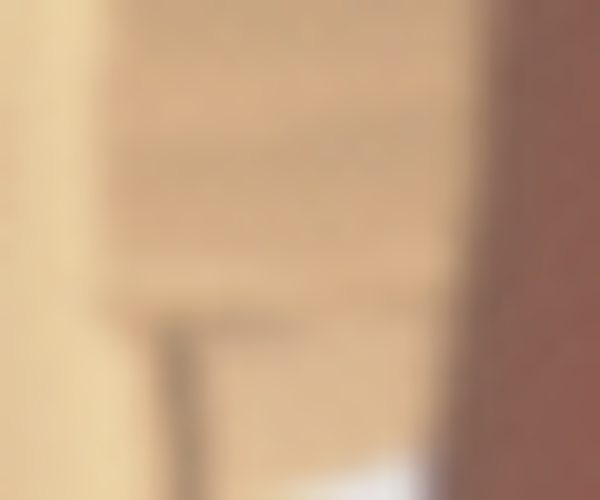

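View pics/t14c.png

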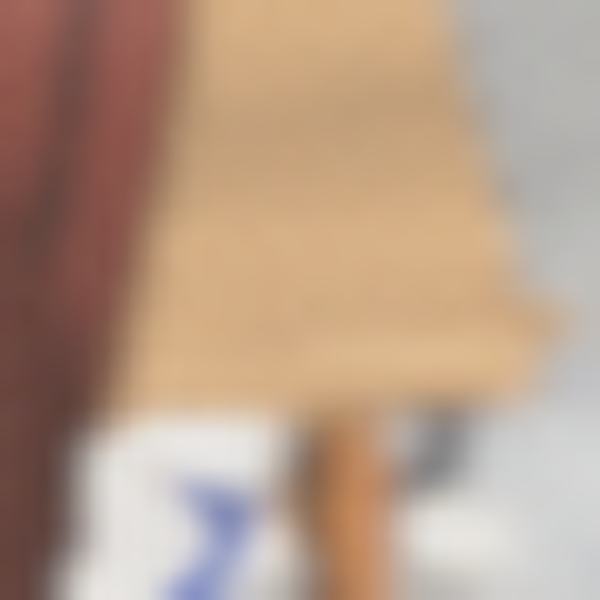

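Request:
servo_tool(moves=[[1,0,0,0,0,0,0],[1,0,0,0,0,0,0],[1,0,0,0,0,0,0],[1,0,0,0,0,0,0],[1,0,0,0,0,0,0],[1,0,0,0,0,0,0],[1,0,0,0,0,0,0],[1,0,0,0,0,0,0]])

```text
time: 20.17
eef_pos: [613.4, -33.9, 218.6]
tcp_rot: [[-0.086, 0.996, 0.0], [0.996, 0.086, 0.0], [0.0, 0.0, -1.0]]
ft_force: [-5.9, 0.3, 2.9]
finger_gap: 8.4
```

```bash
python3 - <<'E'
from ang import *
c=camera("side");t=camera("top");save(c,"s15.png",s=1.5)
o=readout.get_obs();print(o["eef_pos"],o["ft_force"],o["qd"])
run(c,t)
# top view: deck objects + deck diff vs. t0
t0=np.load("top0.npy",allow_pickle=True).item()
save(t,"t15.png",s=1.5)
f=lambda x,y,z:atz(t,160+(x+.5)/5-.5,130+(y+.5)/5-.5,z)[:2]
print("jar rim",f(156,249,196),"base",f(163,258,103),"cork",f(165,264,100))
E
```

```text
[613.37440115 -33.90876192 218.61910704] [-5.22887316 -0.32834478  2.060134  ] [-0.04156126 -0.00326947  0.11102623  0.03122281  0.0058199  -0.04857555
 -0.08063789]
plane slope angle x 46.04953334798205 y 0.26436867048922064 153 1.5263083767132806
43 side L,R [[170.0, 92.0], [483.0, 317.0]] top [[267.0, 301.0], [737.0, 268.0]]
44 side L,R [[175.0, 86.0], [489.0, 310.0]] top [[266.0, 296.0], [737.0, 262.0]]
45 side L,R [[180.0, 80.0], [495.0, 303.0]] top [[265.0, 290.0], [737.0, 256.0]]
46 side L,R [[185.0, 74.0], [500.0, 296.0]] top [[265.0, 284.0], [738.0, 251.0]]
47 side L,R [[190.0, 68.0], [506.0, 289.0]] top [[264.0, 278.0], [738.0, 245.0]]
jar rim [593.25681046 157.5748931 ] base [600.79369324 166.47479282] cork [597.47414213 165.56002115]
```

View pics/s15.png

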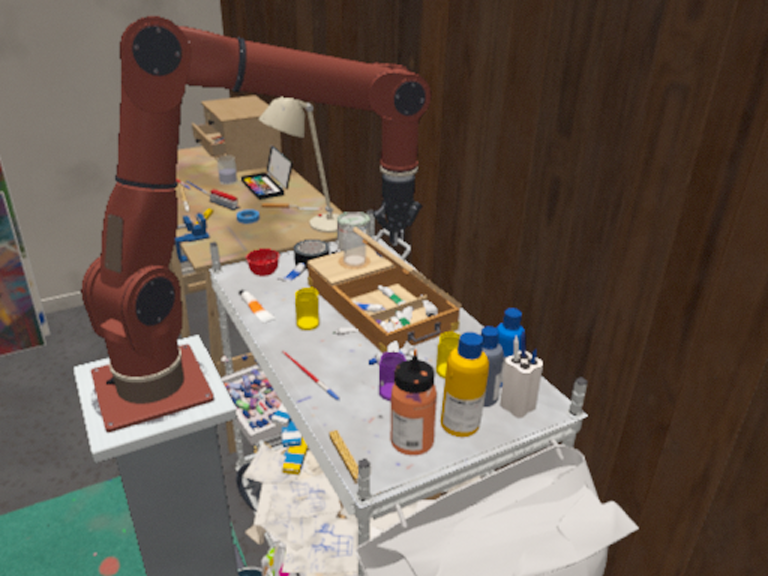

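View pics/t15.png

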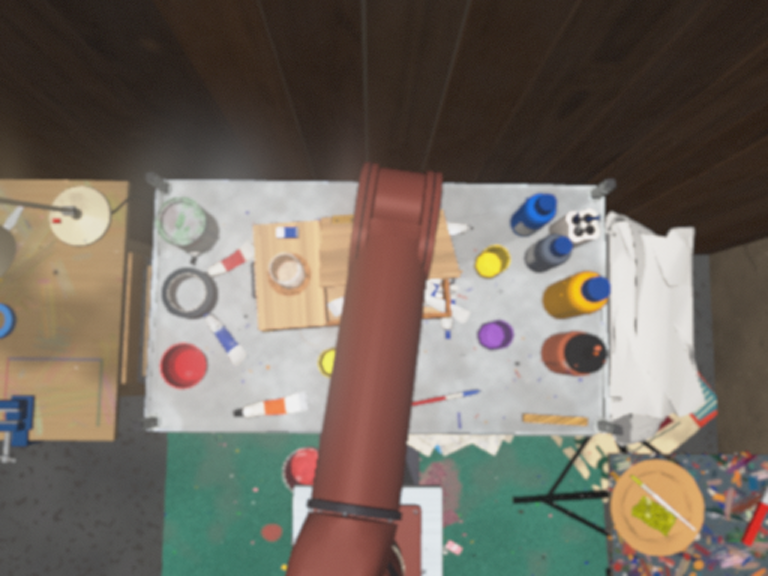

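The jar (290,270) is on the cork, the lid is steady and held, and the neighbours stand at the same pixels as in the first pictures. Handing in.

```bash
python3 -c "
from bench import workorder; print(workorder.sign_off())"
```

```text
the job is handed in; nothing more can be done
None
```

The water jar stands on the cork spot and the lid is open at about 45° with the gripper still holding the bar. I handed it in at about 20 s of the 54 s allowed.

**Jar:** I gripped it upright and slid it across without lifting, keeping it pressed lightly down for nearly all of the slide. For a moment at the start the vertical force read −3.8 N, though the measured height did not change. It sits within about 4 mm of the cork's centre, wholly inside the inlay.

**Lid angle:** My checks differ a little:

| Check | Angle |
|---|---|
| Lid edges in the top picture | 44.6–45.5° |
| Lid edges in the side picture, which reads slightly low | about 44° |
| Plane fitted to the depth readings | 46.0° (an earlier noisier fit gave 47.5°) |
| Distance the gripper travelled | about 44.3° |

**Holding:** Over the last 0.7 s the arm did not move, with about 6 N on the wrist. The highest wrist force I read in the whole job was about 18 N.

**Other objects:** The last pictures show the bottles, tin, bowl, tape and eraser where they were.

**Disagreement:** The fingertips showed 25–30 mm higher in the camera than the stated tool geometry implies. I set the height of the bar grasp from the camera instead. I only noticed this after moving the jar, so it was gripped nearer its rim than I had planned.

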